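# Dock a breadboard carrier past the sprung keeper gate

### The arm

A 6-joint arm with a two-finger parallel gripper is mounted at the origin on the work surface. World frame = base frame: x ahead of the robot, y to its left, z up, the work surface at z = 0. Lengths are in m, angles in rad, forces in N, time in s.
With the tool pointing down it reaches from about 0.25 to 0.8 m from the base axis. Payload 3.9 kg.
Tool frame: the origin (TCP) lies midway between the tips of the shut fingers; the grasp point (between the pads) lies 19 mm behind it; z points along the fingers, y is the line along which they close (so a half turn about z gives the same grasp; the last joint's range is limited). The gripper opens to 85 mm and grips with 20 to 120 N. Pads are 22 mm wide; open, the fingers measure 114 mm over their backs; the gripper's body (76 mm by 85 mm) begins 54 mm behind the grasp point. The pads swing forward as they close: fully open they stand 13 mm farther back than shut.
Start: joints at [-1.133, 0.26, -0.138, 1.173, 0, 1.571], TCP at [0.223, -0.475, 0.231] pointing down, gripper open.
Joint ranges: [-2.78, 2.78], [-0.83, 1.72], [-1.28, 1.37], [-1.9, 2.12], [-1.57, 1.48], [-3.14, 3.14]. Speed limits (rad/s): [2.57, 2.57, 3.14, 3.14, 3.14, 3.14].

### API

Orientations are given as [roll, pitch, yaw] about the fixed x, y, z axes, in that order (R = Rz(yaw) Ry(pitch) Rx(roll)).
In Python, from plant import telemetry, viewer, job gives the robot as it stands.
- The arm moves only by the tool move_arm, never from a script. Its arguments are lists of equal length, an entry for each row: "rotation": the turn, a rotation vector about the tool's x, y, z in degrees, a list of three; "offset": the shift along the tool's x, y, z in mm, a list of three; "claw": the opening, from 0 (shut) to 1 (fully open). A call has 1 to 5 rows; each row is the pose to reach, as a shift and turn from the pose commanded when the call began, along the tool's axes at that moment; what a row does not reach only later rows make up. A row lasts 1/10 s, in which the tool goes at most 50 mm and 8.59 degrees, less where a joint would pass 70% of its speed; a pose out of reach is approached as far as the arm can. A call with a gripper value outside its range is refused whole. The fingers move at their own pace and stop on an object; the grip force is fixed at half the most. Time passes only in rows, so rows that repeat a pose let the fingers close. It gives the time, the measured TCP pose, the force, the opening and the grip force at its end, in the units of the state.
- telemetry.observe(): the state, without advancing time (a new reading comes with each control period).
- viewer.read_camera(name): name is "scene" or "side" or "wrist"; returns the picture (420x560x3 uint8, red, green, blue); there is no depth.
- viewer.camera_params(name): a dict with "vertical_fov" (degrees; the focal length in pixels is half the picture's height over the tangent of half this angle, whatever the lens; pixels are square), "cx", "cy" (the principal point, pixels), "k1" (the pictures are not rectified: a ray, as slopes to the right and down, at radius r is drawn at 1 + k1 r^2 times it, then the intrinsics apply), "R" (3x3) and "t" (3): a world point X has camera coordinates R X + t; the wrist camera has in their place "tool_from_camera" (4x4, takes a point from camera to tool coordinates, whose origin is the TCP and whose axes are the flange's). Camera axes: x right, y down, z forward; pixel columns grow to the right and rows downward; lengths in m; the calibration is good to about 2 mm. A picture is of the moment at which its call begins: read the wrist's pose just before it. camera_params takes no time and is no camera call.
- job.job_done(): hands the job in; it is judged then, once.
The state is a dict: "t": time; "joint_positions": joint angles; "joint_velocities": joint speeds; "effort": joint torques, N m; "tool_pos": TCP position; "tcp_rot": TCP orientation; "wrist_force": force on the tool from outside, world axes, zero at the start; "ft_torque": the same for the moment, N m; "width": finger opening in m; "finger_force": force on a finger pad.
Only numpy, scipy, OpenCV 4.12 (cv2) and the standard library are available. Lean on these libraries where they do the work, as an engineer would, in place of code of your own. Each camera call takes 0.05 s, during which the arm holds its last target. There are 200 camera calls.

### The job

Dock the breadboard carrier in the test dock with one hand: with one fingertip press the yellow bar down to hold the red gate up, and with another finger push the carrier by its upright tail tab along the lane, under the open gate, until its nose is fully home against the test head. Keep the gate off the carrier, then let the bar up so that the gate shuts behind it. Push only, without lifting the carrier, and leave the screwdriver, tape roll and jar where they are.

Things in the scene. Friction and masses are not known exactly. Their poses are not given: they have to be found in the camera images.
- dock: Test dock fixed to the bench: base plate 420 x 112 x 8 mm, a straight lane between black rails, a dark blue test head (62 high) at its far end. Origin: on the bench under the lane's centre line. x: along the lane, the way the carrier is pushed; y: across, towards the press bar; z up. Base: x -160 to 260, y -50 to 62. Lane floor 8 up. Gate plane x = 100; head's stop face x = 198.
- lane (a point): Middle of the lane's floor at dock x = 20, 8 mm above the bench. Rails: x -150 to 190, inner walls at y = +-33.5 mm, tops 19 up; their lips reach in to y = +-29.5 and start 2 mm above the carrier's plate, which runs under them.
- hinge (a point): Point on the axis of the gate's hinge shaft (8 mm thick, parallel to dock x), in the gate plane: dock x = 100, y = 46, 36 mm above the bench. Three bearings on the shaft stand at dock x = -145, 78 and 118, up to 45 mm high.
- gate (a joint): Angle of the sprung gate about its shaft, rad: 0 shut (the start; it springs shut when let go), hard stop at 1.05 fully open. Blade and press bar are one rigid piece: pressing the bar down swings the blade up. From 0.65 up the blade clears the carrier's body (not its tail tab, which stays on the entry side). Takes 2 to 6 N on the bar.
- blade_mid (a point): Middle of the lower edge of the red blade, which is one piece with the press bar; shut: dock x = 100, y = -2, 18 mm above the bench. Shut, the blade (6 mm thick) crosses the lane from dock y = -28 to 24, 18 to 38 mm above the bench: the carrier's flat tail fits under it, its body does not, and pushing against it does not open it. Open, it rises in the gate plane, its arm's end to about 105 mm.
- bar_mid (a point): Point on the upper face of the yellow ribbed press bar, mid-length, 30 mm out from the shaft: dock x = -35; shut: y = 71, 52 mm above the bench; at the stop: y = 72, 22 up. The bar, 4 mm thick, spans dock x = -135 to 65, outside the lane, and reaches 47 mm out from the shaft, with a round 6 mm rim. Shut, it slopes up and outwards 0.49 rad; at the stop, down 0.56. A fingertip can slide along it in x.
- carrier: Loose sled, about 0.22 kg: blue plate 90 long, 64 wide, 6 mm thick sliding flat in the lane (1.5 mm play a side), white breadboard and black nose plug on it (at most 24 high), and behind it a flat tail 14 wide, 6 high, 50 long with an upright push tab. Origin: centre of the plate's underside. x to the nose (nose +45, plate's rear -45), z up.
- tab_face (a point): Centre of the rear face of the carrier's upright blue push tab, 30 mm above the carrier's underside, at carrier x = -101. Tab: 40 mm wide (y), 6 thick (x), 40 high, top 48 mm above the bench. With the carrier home this face is at dock x = 52.
- home (a point): Where the carrier's origin lies when its nose touches the stop face: dock x = 153, y = 0, 8 mm above the bench. The plate's rear is then 5 mm beyond the shut blade.
- screwdriver: Bystander: loose screwdriver, red handle, 170 mm long, lying on the bench. Leave alone.
- tape_roll: Bystander: loose green tape roll lying flat, 84 mm across, 24 high. Leave alone.
- parts_jar: Bystander: loose small amber jar with a black cap, 42 mm across, 55 high. Origin at the centre of its underside. Leave alone.
Things that resemble listed ones, but are neither listed nor needed, are in the scene too. Several things have the shape of the carrier; the one meant has the colours described above.

How it is judged:
On the way, in this order (a step that is already met when the one before it is completed fails the run):
1. the gate is held open by a finger on the press bar, with the carrier still before the gate (value of joint gate above 0.65 rad and contact force between the fingers and gate above 0.2 N and x of carrier in the frame of dock below 0.058 m), for 0.1 s.
2. with the gate still held open by the finger, the carrier is half way under it (value of joint gate above 0.65 rad and contact force between the fingers and gate above 0.2 N and x of carrier in the frame of dock above 0.1 m).
3. with the gate still held open by the finger, the carrier is fully home (value of joint gate above 0.65 rad and contact force between the fingers and gate above 0.2 N and x of carrier in the frame of dock above 0.1495 m), for 0.1 s.
At the end, for the whole second after the job is handed in: The carrier lies flat and still in the lane with its nose within 3.5 mm of the stop face (its origin within 5 mm of home), and the gate has shut behind it (gate below 0.06 rad) (x of carrier in the frame of dock above 0.1495 m and distance between carrier and home below 0.005 m and value of joint gate below 0.06 rad and linear speed of carrier below 0.01 m/s); the robot touches nothing.
It fails at once if the gate's blade strikes, rests on or drags over the carrier (more than 1.5 N) (contact force between gate and carrier above 1.5 N).
It fails at once if the carrier is lifted (more than 10 mm) or tipped (height (world z) of carrier above 0.018 m or angle between carrier's own z axis and vertical above 0.15 rad).
It fails at once if a bystander (screwdriver, tape roll, jar) is moved more than 15 mm (distance of any of screwdriver, tape_roll, parts_jar from where it was at the start of the episode above 0.015 m).
It also fails if it takes over 45 s, if anything falls off the work surface, if the arm or the gripper's body presses on something with over 40 N, if the wrist force passes 120 N, or if a joint passes its speed limit or range.

## Working session

There is one attempt and no reset: what is moved stays moved. The work goes in short steps, Python scripts to look and compute and a tool call to move; the robot and the scene stay as the last step left them, time stands still between calls to the robot, and variables do not carry over. Pictures are saved under pics/ and viewed, at most 12 in all, crops included, and the job is handed in when it is done.

Besides the shell and the picture viewer there is one more tool, called after "Emit:" as name(argument=value, ...) on one line, values as JSON. move_arm: Moves the arm, as the interface text tells. Its arguments: {"type":"object","properties":{"rotation":{"type":"array","items":{"type":"array","items":{"type":"number"}}},"offset":{"type":"array","items":{"type":"array","items":{"type":"number"}}},"claw":{"type":"array","items":{"type":"number"}}},"required":["rotation","offset","claw"]}

```bash
mkdir -p pics
python3 - <<'E'
from plant import telemetry, viewer, job
import cv2,numpy as np
for n in ("scene","side"):
    im=viewer.read_camera(n); cv2.imwrite(f"pics/{n}0.png",im[:,:,::-1])
    p=viewer.camera_params(n); print(n,{k:np.round(v,4).tolist() for k,v in p.items()})
p=viewer.camera_params("wrist"); print({k:np.round(v,4).tolist() for k,v in p.items()})
s=telemetry.observe(); print(s)
E
```

```text
scene {'vertical_fov': 50.7452, 'cx': 270.8901, 'cy': 212.948, 'k1': -0.1245, 'R': [[0.5252, 0.8508, 0.0194], [0.6548, -0.3894, -0.6477], [-0.5435, 0.3529, -0.7616]], 't': [-0.3773, -0.2514, 1.1523]}
side {'vertical_fov': 50.8894, 'cx': 287.128, 'cy': 215.2811, 'k1': -0.059, 'R': [[-0.6856, -0.7279, 0.0093], [-0.5548, 0.5142, -0.654], [0.4713, -0.4536, -0.7564]], 't': [0.4617, 0.2742, 0.6303]}
{'vertical_fov': 63.2416, 'cx': 281.9844, 'cy': 211.974, 'k1': 0.0071, 'tool_from_camera': [[-0.0002, -0.9582, -0.2862, 0.0736], [1.0, -0.0002, -0.0001, -0.0017], [0.0001, -0.2862, 0.9582, -0.1417], [0.0, 0.0, 0.0, 1.0]]}
{'t': 0.1, 'joint_positions': array([-1.13301385e+00,  2.60582307e-01, -1.39234240e-01,  1.17269908e+00,
        8.39741748e-06,  1.57078215e+00]), 'joint_velocities': array([ 2.04328864e-04, -1.67560625e-03,  3.00714220e-03,  1.71843635e-03,
       -1.13927964e-05,  2.37883060e-04]), 'effort': array([-3.28927790e-04, -4.06508982e+01,  2.54527044e+01,  1.01090851e-02,
       -5.19254570e-05, -2.90219091e-06]), 'tool_pos': array([ 0.22230867, -0.47493672,  0.23056923]), 'tcp_rot': array([-3.13987335e+00, -8.42177754e-06,  4.37796642e-01]), 'wrist_force': array([-0.33383031,  0.41315604, -0.0338746 ]), 'ft_torque': array([ 0.03937427,  0.02096681, -0.00828322]), 'finger_force': 0.0, 'width': 0.0856754703981207}
```

View pics/scene0.png

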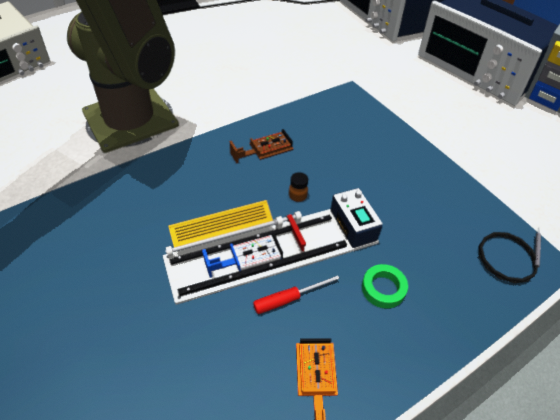

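View pics/side0.png

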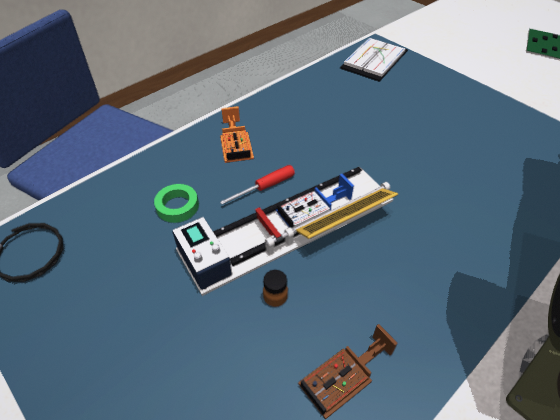

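The scene view shows the dock with its head at the right (357,215), the press bar at (220,224), and the red blade at (296,231). Things that could be taken for the carrier:
- the blue/white one in the lane, scene (245,255), side (315,205)
- the orange one at (317,370), a decoy
- the brown one at (270,145), a decoy

By colour I choose the blue/white one in the lane and check it in a close crop.

```bash
cat > h.py <<'E'
import cv2,numpy as np
from plant import telemetry, viewer, job
from scipy.spatial.transform import Rotation as Ro
def KD(p):
    f=210/np.tan(np.radians(p["vertical_fov"])/2)
    return np.array([[f,0,p["cx"]],[0,f,p["cy"]],[0,0,1]]),np.array([p["k1"],0,0,0,0])
def RT(n,p,s=None):
    if n!="wrist": return np.array(p["R"]),np.array(p["t"])
    T=np.eye(4);T[:3,:3]=Ro.from_euler("xyz",s["tcp_rot"]).as_matrix();T[:3,3]=s["tool_pos"]
    C=np.linalg.inv(T@np.array(p["tool_from_camera"]));return C[:3,:3],C[:3,3]
def rays(n,uv,s=None):
    p=viewer.camera_params(n);K,D=KD(p);R,t=RT(n,p,s)
    q=cv2.undistortPoints(np.float64(uv).reshape(-1,1,2),K,D)[:,0]
    d=np.c_[q,np.ones(len(q))]@R;return -R.T@t,d
def plane(n,uv,z,s=None):
    c,d=rays(n,uv,s);return c+d*((z-c[2])/d[:,2])[:,None]
def tri(r1,r2):
    A=np.zeros((3,3));b=np.zeros(3)
    for c,d in (r1,r2):
        d=d/np.linalg.norm(d);M=np.eye(3)-np.outer(d,d);A+=M;b+=M@c
    x=np.linalg.solve(A,b);e=[np.linalg.norm(np.cross(x-c,d/np.linalg.norm(d))) for c,d in (r1,r2)];return x,max(e)
def proj(n,X,s=None):
    p=viewer.camera_params(n);K,D=KD(p);R,t=RT(n,p,s)
    return cv2.projectPoints(np.float64(X).reshape(-1,1,3),cv2.Rodrigues(R)[0],t,K,D)[0][:,0]
def mask(im,col):
    h=cv2.cvtColor(im,cv2.COLOR_RGB2HSV)
    lo,hi={"yellow":((20,140,110),(32,255,255)),"blue":((105,190,90),(125,255,255)),"red":((0,200,90),(4,255,255)),"green":((50,150,100),(70,255,255))}[col]
    return cv2.inRange(h,lo,hi)
E
python3 - <<'E'
from h import *
out=[]
for n,b in (("scene",(150,180,400,310)),("side",(160,155,410,305))):
    im=cv2.imread(f"pics/{n}0.png")[:,:,::-1].copy()
    m=mask(im,"yellow");m=cv2.morphologyEx(m,cv2.MORPH_CLOSE,np.ones((7,7)));m[:b[1]]=0;m[b[3]:]=0;m[:,:b[0]]=0;m[:,b[2]:]=0
    c=max(cv2.findContours(m,0,1)[0],key=cv2.contourArea)
    for e in np.arange(2,8,.5):
        q=cv2.approxPolyDP(c,e,True)[:,0]
        if len(q)<=4:break
    print(n,"bar",q.tolist())
    m=mask(im,"blue");m[:b[1]]=0;m[b[3]:]=0;m[:,:b[0]]=0;m[:,b[2]:]=0
    k,l,st,ce=cv2.connectedComponentsWithStats(m)
    print([(x.tolist(),y.round().tolist()) for x,y in zip(st,ce) if 15<x[4]<3000])
    m=mask(im,"red");m[:b[1]]=0;m[b[3]:]=0
    k,l,st,ce=cv2.connectedComponentsWithStats(m)
    print("red",[(x.tolist(),y.round().tolist()) for x,y in zip(st,ce) if 15<x[4]<3000])
    cr=im[b[1]:b[3],b[0]:b[2]]
    out.append(cv2.resize(cr,None,fx=3,fy=3,interpolation=3)[:,:,::-1])
cv2.imwrite("pics/c1.png",out[0][:390,:750]);cv2.imwrite("pics/c2.png",out[1][:,:750])
E
```

```text
scene bar [[266, 201], [169, 225], [173, 244], [271, 220]]
[([202, 244, 37, 32, 306], [219.0, 261.0])]
red [([288, 215, 17, 31, 142], [296.0, 230.0]), ([254, 288, 46, 22, 545], [277.0, 299.0])]
side bar [[396, 193], [381, 189], [297, 230], [310, 237]]
[([333, 184, 15, 15, 105], [340.0, 192.0]), ([348, 187, 5, 12, 21], [350.0, 193.0]), ([316, 189, 12, 14, 17], [321.0, 195.0])]
red []
```

View pics/c1.png

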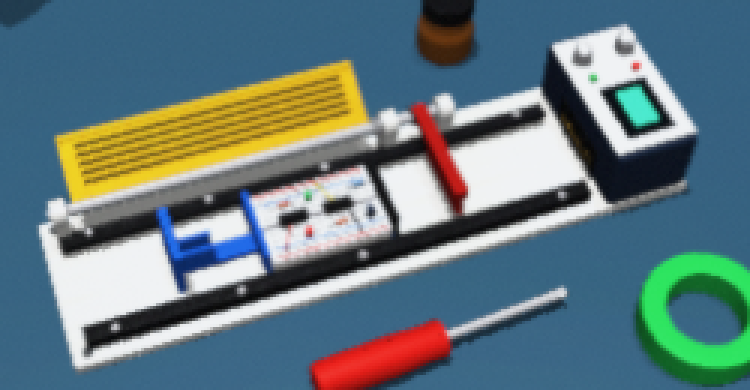

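View pics/c2.png

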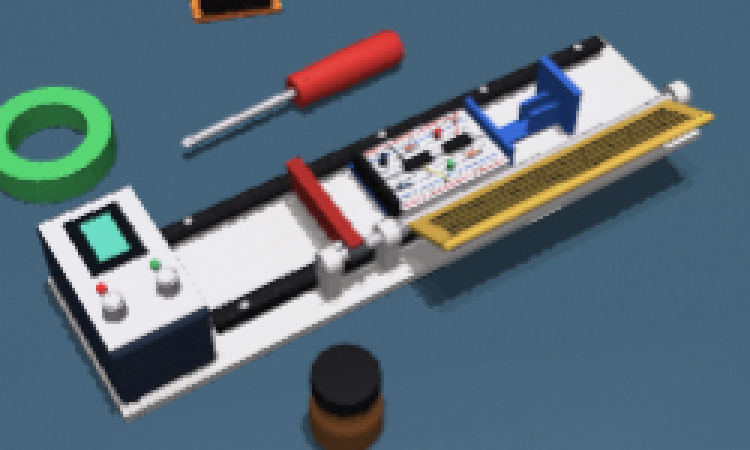

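The crops confirm the blue/white carrier in the lane. Its tab is at scene (208,262) and its nose faces the blade. Next I compute the dock pose.

```bash
cat >> h.py <<'E'
def S(x,y): return [x/3+150-.33,y/3+180-.33]
def Q(x,y): return [x/3+160-.33,y/3+155-.33]
E
python3 - <<'E'
from h import *
# bar corners triangulated: rim entry end, rim gate end
P=[];Dk=[]
for a,b,d,nm in (([169,225],[396,193],[-135,88],"rimA"),([266,201],[310,237],[65,88],"rimB")):
    x,e=tri([v if v.ndim==1 else v[0] for v in rays("scene",[a])],[v if v.ndim==1 else v[0] for v in rays("side",[b])])
    print(nm,x.round(4),round(e,4));P.append(x[:2]);Dk.append(d)
for n,uv,d in (("scene",S(40,227),[-160,62]),("scene",S(76,363),[-160,-50]),("scene",S(692,182),[260,-50]),
             ("side",Q(607,37),[-160,-50]),("side",Q(127,408),[260,62]),("side",Q(46,278),[260,-50])):
    x=plane(n,[uv],.008)[0];print(n,d,x.round(4));P.append(x[:2]);Dk.append(d)
P=np.array(P);Dk=np.array(Dk)/1000.
a=Dk-Dk.mean(0);b=P-P.mean(0);H=a.T@b;th=np.arctan2(H[0,1]-H[1,0],H[0,0]+H[1,1])
R=np.array([[np.cos(th),-np.sin(th)],[np.sin(th),np.cos(th)]]);t=P.mean(0)-R@Dk.mean(0)
print("th",th,"t",t);print("res mm",((P-(Dk@R.T+t))*1000).round(1).tolist())
np.save("dock.npy",np.r_[t,th])
# tab top corners at z=.048: scene crop (160,210),(180,262?) ; side (543,58),(578,92)
f=lambda X:(R.T@(X[:2]-t)*1000).round(1)
for n,uv in (("scene",S(160,208)),("scene",S(177,260)),("side",Q(541,57)),("side",Q(580,93))):print("tab",n,f(plane(n,[uv],.048)[0]))
c=plane("scene",[[385,286]],.012)[0];print("tape",f(c),"jar",f(plane("side",[[275,297]],.0)[0]))
for uv in ((295,178),(255,300)): pass
print("sd",f(plane("side",[[222,204]],.01)[0]),f(plane("side",[[293,172]],.01)[0]))
E
```

```text
rimA [ 0.4423 -0.0609  0.0598] 0.0001
rimB [0.481  0.1311 0.0572] 0.0021
scene [-160, 62] [ 0.4641 -0.0921  0.008 ]
scene [-160, -50] [ 0.5686 -0.1129  0.008 ]
scene [260, -50] [0.656  0.3007 0.008 ]
side [-160, -50] [ 0.5632 -0.1164  0.008 ]
side [260, 62] [0.5481 0.3149 0.008 ]
side [260, -50] [0.6552 0.297  0.008 ]
th 1.3638529141460451 t [0.55362632 0.05196231]
res mm [[2.5, 1.1], [0.2, -2.5], [4.0, -0.2], [-1.1, 2.0], [0.0, 4.6], [-6.5, -1.5], [1.7, -4.3], [-0.8, 0.8]]
tab scene [-84.3  18.3]
tab scene [-84.2 -22.6]
tab side [-81.9 -19.5]
tab side [-83.9  20.4]
tape [ 218.5 -149.6] jar [154.7 129.1]
sd [141.3 -99.3] [ -26.5 -104.7]
```

Emit:
move_arm(rotation=[[0, 0, -8], [0, 0, -16], [0, 0, -24], [0, 0, -32], [0, 0, -40]], offset=[[40, -26, 0], [80, -52, 0], [120, -78, 0], [160, -104, 0], [200, -130, 0]], claw=[0.78, 0.78, 0.78, 0.78, 0.78])

```text
t: 0.6
tool_pos: [0.3489, -0.2712, 0.231]
tcp_rot: [-3.141, -0.0, 1.141]
wrist_force: [1.1, -0.8, -0.1]
width: 0.0666
finger_force: 0.0
```

```bash
cat >> h.py <<'E'
def go(dx,dy,z):
    s=telemetry.observe();x0,y0,th=np.load("dock.npy");c,n=np.cos(th),np.sin(th)
    W=np.array([x0+(c*dx-n*dy)/1000,y0+(n*dx+c*dy)/1000,z/1000])
    R=Ro.from_euler("xyz",s["tcp_rot"]);G=Ro.from_euler("xyz",[np.pi,0,th])
    p=s["tool_pos"];d=p[:2]-[x0,y0]
    print("t",round(s["t"],2),"dock pos",(np.r_[c*d[0]+n*d[1],-n*d[0]+c*d[1],p[2]]*1000).round(1),"w",round(s["width"],4),"F",s["wrist_force"].round(1))
    print("offset",(R.inv().apply(W-p)*1000).round(1),"rot",np.degrees((R.inv()*G).as_rotvec()).round(1))
E
python3 -c "
from h import *
go(-107,40,150)"
```

```text
t 0.6 dock pos [-358.3  133.9  231. ] w 0.0666 F [ 1.1 -0.8 -0.1]
offset [265.8  36.1  81.1] rot [ -0.   -0.  -12.8]
```

Emit:
move_arm(rotation=[[0, 0, -4], [0, 0, -8], [0, 0, -12.8], [0, 0, -12.8], [0, 0, -12.8]], offset=[[45, 6, 8], [90, 12, 16], [135, 18, 24], [180, 24, 32], [220, 30, 40]], claw=[0.78, 0.78, 0.78, 0.78, 0.78])

```text
t: 1.1
tool_pos: [0.469, -0.084, 0.1908]
tcp_rot: [-3.141, -0.0, 1.36]
wrist_force: [1.0, -1.4, -0.5]
width: 0.0668
finger_force: 0.0
```

```bash
python3 -c "
from h import *
go(-107,40,150)"
```

```text
t 1.1 dock pos [-150.4   54.9  190.8] w 0.0668 F [ 1.  -1.4 -0.5]
offset [43.5 14.7 40.8] rot [-0.  -0.  -0.2]
```

Emit:
move_arm(rotation=[[0, 0, -0.2], [0, 0, -0.2], [0, 0, -0.2], [0, 0, -0.2]], offset=[[22, 7, 20], [43.5, 14.7, 40], [43.5, 14.7, 60], [43.5, 14.7, 60]], claw=[0.78, 0.78, 0.78, 0.78])

```text
t: 1.5
tool_pos: [0.4895, -0.0457, 0.1285]
tcp_rot: [-3.135, 0.001, 1.364]
wrist_force: [-1.6, -0.1, -0.5]
width: 0.0669
finger_force: 0.0
```

Run:
```python
from h import *
go(-107,40,60)
s=telemetry.observe();w=viewer.read_camera("wrist");a=viewer.read_camera("scene")
cv2.imwrite("pics/w1.png",w[:,:,::-1]);cv2.imwrite("pics/s1.png",cv2.resize(a[150:320,130:400],None,fx=2.9,fy=2.9,interpolation=3)[:,:,::-1])
```

```text
t 1.5 dock pos [-108.7   42.7  128.5] w 0.0669 F [-1.6 -0.1 -0.5]
offset [ 1.8  3.2 68.4] rot [-0.4  0.1  0. ]
```

View pics/w1.png

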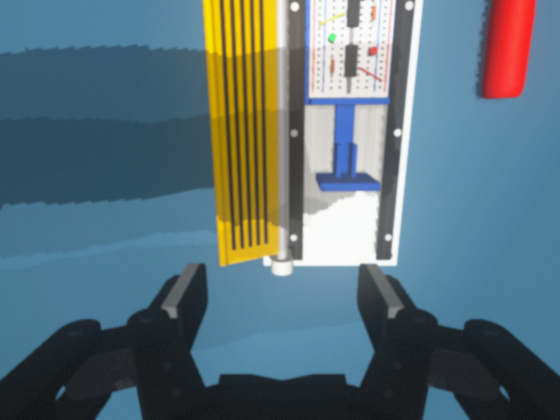

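View pics/s1.png

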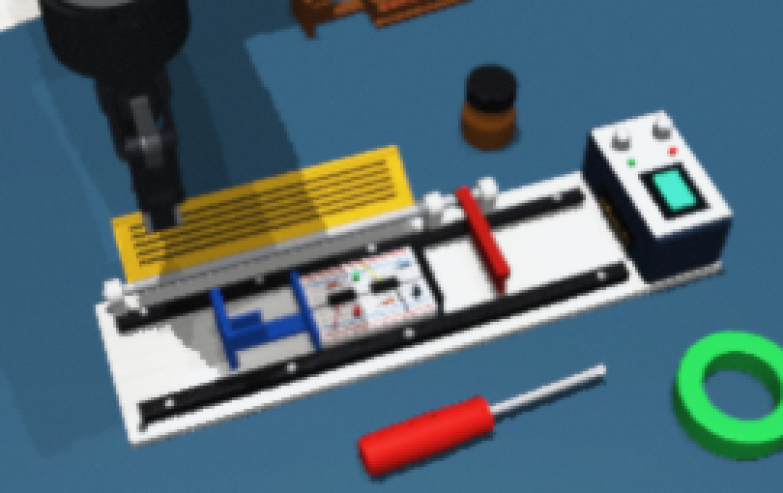

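The wrist view shows the left fingertip over the bar side (190,280) and the right one in line with the lane (370,280). The tab is at (348,182) and the plate corner at (397,265). The scene view agrees. I check the dock pose with these pixels.

Run:
```python
from h import *
s=telemetry.observe();go(-107,40,60)
x0,y0,th=np.load("dock.npy");R=np.array([[np.cos(th),np.sin(th)],[-np.sin(th),np.cos(th)]])
for nm,uv,z in (("plate -160,-50",(397,266),.008),("tabtop L rear",(316,175),.048),("tabtop R rear",(381,178),.048),("lip-29.5 top",(385,200),.019),("lip+29.5",(303,200),.019),("rim",(220,266),.059)):
    print(nm,(R@(plane("wrist",[uv],z,s)[0][:2]-[x0,y0])*1000).round(1))
```

```text
t 1.6 dock pos [-109.3   40.8  131.1] w 0.0668 F [-0.2 -0.7 -0.2]
offset [ 2.3  0.9 71.1] rot [-0.1  0.  -0.1]
plate -160,-50 [-161.7  -56. ]
tabtop L rear [-76.1  18.8]
tabtop R rear [-78.2 -24.6]
lip-29.5 top [-100.9  -37.6]
lip+29.5 [-100.9   25.4]
rim [-137.2   84. ]
```

Emit:
move_arm(rotation=[[0, 0, 0], [0, 0, 0], [0, 0, 0], [0, 0, 0], [0, 0, 0]], offset=[[2, 2, 25], [2, 2, 50], [2, 2, 65], [2, 2, 75], [2, 2, 75]], claw=[0.78, 0.78, 0.78, 0.78, 0.78])

```text
t: 2.1
tool_pos: [0.4939, -0.0455, 0.0561]
tcp_rot: [-3.141, 0.0, 1.362]
wrist_force: [-0.2, 0.2, 0.1]
width: 0.0664
finger_force: 0.0
```

Emit:
move_arm(rotation=[[0, 0, 0], [0, 0, 0], [0, 0, 0]], offset=[[0, 0, 4], [0, 0, 8], [0, 0, 8]], claw=[0.78, 0.78, 0.78])

```text
t: 2.4
tool_pos: [0.4951, -0.0452, 0.0487]
tcp_rot: [3.14, -0.0, 1.363]
wrist_force: [1.0, -0.1, 0.1]
width: 0.0664
finger_force: 0.4
```

Emit:
move_arm(rotation=[[0, 0, 0], [0, 0, 0], [0, 0, 0]], offset=[[0, 0, 4], [0, 0, 8], [0, 0, 8]], claw=[0.78, 0.78, 0.78])

```text
t: 2.7
tool_pos: [0.4941, -0.045, 0.0399]
tcp_rot: [-3.141, -0.0, 1.363]
wrist_force: [-0.7, 0.2, 0.9]
width: 0.0664
finger_force: 0.6
```

```bash
python3 -c "
from h import *
go(-107,39,27)"
```

```text
t 2.7 dock pos [-107.1   38.3   39.9] w 0.0664 F [-0.7  0.2  0.9]
offset [ 0.1 -0.7 12.9] rot [-0.  -0.  -0.1]
```

Emit:
move_arm(rotation=[[0, 0, 0], [0, 0, 0], [0, 0, 0], [0, 0, 0]], offset=[[0, 0, 4], [0, 0, 8], [0, 0, 12], [0, 0, 12]], claw=[0.78, 0.78, 0.78, 0.78])

```text
t: 3.1
tool_pos: [0.4936, -0.0449, 0.0275]
tcp_rot: [-3.14, 0.0, 1.363]
wrist_force: [-1.8, 1.5, 2.0]
width: 0.067
finger_force: 1.0
```

Run:
```python
from h import *
go(-107,39,27)
x0,y0,th=np.load("dock.npy");c,n=np.cos(th),np.sin(th)
L=[]
for k,b in (("scene",(200,150,400,300)),("side",(190,130,410,290))):
    a=viewer.read_camera(k);m=mask(a,"red")
    # expected blade lower edge mid / arm for gate angles
    for g in (0,.4,.65,.85,1.05):
        r=np.hypot(48,18);ph=np.arctan2(-18,-48)-g
        P=[]
        for (dy,dz) in ((-74,2),(-22,2)):   # blade top at end / at lane +24
            yy=46+dy*np.cos(-g)-dz*np.sin(-g);zz=36+dy*np.sin(-g)+dz*np.cos(-g)
            P.append([x0+c*.1-n*yy/1000,y0+n*.1+c*yy/1000,zz/1000])
        print(k,g,proj(k,P).round().tolist())
    L.append(cv2.resize(a[b[1]:b[3],b[0]:b[2]],(390,280),interpolation=3))
cv2.imwrite("pics/p2.png",np.hstack(L)[:,:,::-1])
```

```text
t 3.1 dock pos [-107.1   38.8   27.5] w 0.067 F [-1.8  1.5  2. ]
offset [ 0.1 -0.2  0.5] rot [-0.1  0.  -0.1]
scene 0 [[303.0, 245.0], [293.0, 225.0]]
scene 0.4 [[303.0, 233.0], [293.0, 222.0]]
scene 0.65 [[302.0, 224.0], [293.0, 219.0]]
scene 0.85 [[300.0, 217.0], [292.0, 217.0]]
scene 1.05 [[298.0, 209.0], [291.0, 215.0]]
side 0 [[257.0, 210.0], [271.0, 228.0]]
side 0.4 [[258.0, 202.0], [272.0, 226.0]]
side 0.65 [[261.0, 199.0], [273.0, 226.0]]
side 0.85 [[263.0, 199.0], [274.0, 226.0]]
side 1.05 [[267.0, 200.0], [275.0, 227.0]]
```

View pics/p2.png

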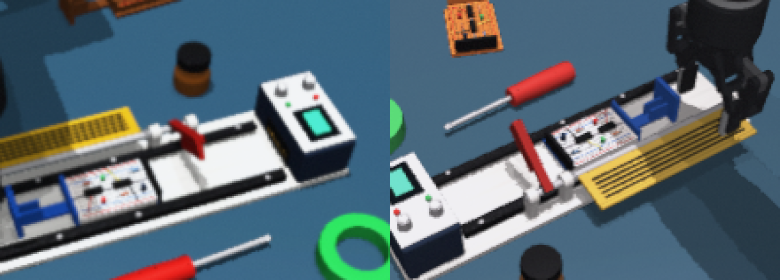

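The scene part shows the blade end raised at about (304,222), so the gate is near 0.65. I lower another 8 mm to aim for about 0.9.

Emit:
move_arm(rotation=[[0, 0, 0], [0, 0, 0], [0, 0, 0]], offset=[[0, 0, 4], [0, 0, 8], [0, 0, 8]], claw=[0.78, 0.78, 0.78])

```text
t: 3.5
tool_pos: [0.4952, -0.0453, 0.0201]
tcp_rot: [3.14, 0.0, 1.363]
wrist_force: [1.0, 0.4, 1.7]
width: 0.0665
finger_force: 1.2
```

```bash
cat >> h.py <<'E'
def gate():
    a=viewer.read_camera("scene");m=mask(a,"red");m[:195]=0;m[255:]=0;m[:,:280]=0;m[:,312:]=0
    ys,xs=np.nonzero(m);print("red rows",ys.min() if len(ys) else None,ys.max() if len(ys) else None,"n",len(ys))
    # upper edge at tip columns
    for u in (296,298,300,302,304):
        r=ys[xs==u]
        if len(r):print(u,r.min(),r.max(),end="; ")
    h=cv2.cvtColor(a,cv2.COLOR_RGB2HSV);b=cv2.inRange(h,(108,190,60),(122,255,255));b[:180]=0;b[300:]=0;b[:,:150]=0;b[:,330:]=0
    print();return a
E
python3 -c "
from h import *
go(41,39,20);a=gate();cv2.imwrite('pics/g1.png',cv2.resize(a[180:290,180:330],None,fx=4,fy=4,interpolation=3)[:,:,::-1])"
```

```text
t 3.5 dock pos [-107.2   37.2   20.1] w 0.0665 F [1.  0.4 1.7]
offset [148.2  -2.    0. ] rot [ 0.1  0.  -0.1]
red rows 213 226 n 45
298 214 217; 300 213 225; 302 222 226;
```

View pics/g1.png

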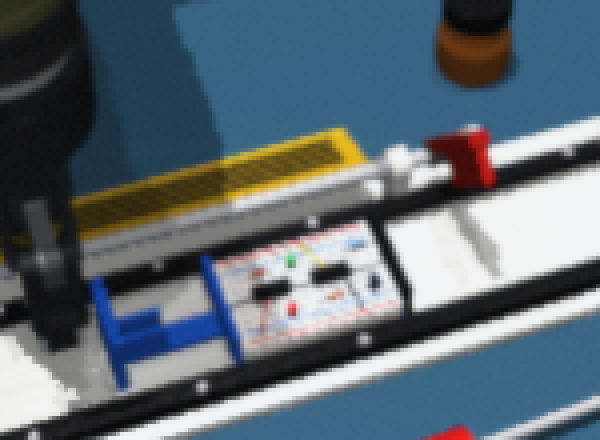

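The blade end is now at about (302,212), so the gate is at about 0.95, and the finger stands behind the tab. I start pushing.

Emit:
move_arm(rotation=[[0, 0, 0], [0, 0, 0], [0, 0, 0], [0, 0, 0], [0, 0, 0]], offset=[[6, 0, 0], [12, 0, 0], [18, 0, 0], [24, 0, 0], [30, 0, 0]], claw=[0.78, 0.78, 0.78, 0.78, 0.78])

```text
t: 4.05
tool_pos: [0.5004, -0.0153, 0.0203]
tcp_rot: [-3.141, 0.001, 1.363]
wrist_force: [-1.6, -3.9, 3.4]
width: 0.0666
finger_force: 2.2
```

```bash
python3 -c "
from h import *
go(41,39,20);a=gate()"
```

```text
t 4.05 dock pos [-76.8  38.3  20.3] w 0.0666 F [-1.6 -3.9  3.4]
offset [117.8  -0.9   0.2] rot [-0.   0.  -0.1]
red rows 214 226 n 42
298 215 217; 300 214 225; 302 222 226;
```

Emit:
move_arm(rotation=[[0, 0, 0], [0, 0, 0], [0, 0, 0], [0, 0, 0], [0, 0, 0]], offset=[[8, 0, 0], [16, 0, 0], [24, 0, 0], [32, 0, 0], [40, 0, 0]], claw=[0.78, 0.78, 0.78, 0.78, 0.78])

```text
t: 4.6
tool_pos: [0.5088, 0.0241, 0.0202]
tcp_rot: [-3.141, 0.0, 1.363]
wrist_force: [-0.2, -3.7, 2.7]
width: 0.0663
finger_force: 2.1
```

```bash
python3 -c "
from h import *
go(41,39,20);a=gate();cv2.imwrite('pics/g2.png',cv2.resize(a[180:290,180:330],None,fx=4,fy=4,interpolation=3)[:,:,::-1])"
```

```text
t 4.6 dock pos [-36.4  38.2  20.2] w 0.0663 F [-0.2 -3.7  2.7]
offset [77.4 -0.9  0.2] rot [-0.   0.  -0.1]
red rows 214 226 n 43
298 214 217; 300 214 225; 302 222 226;
```

View pics/g2.png

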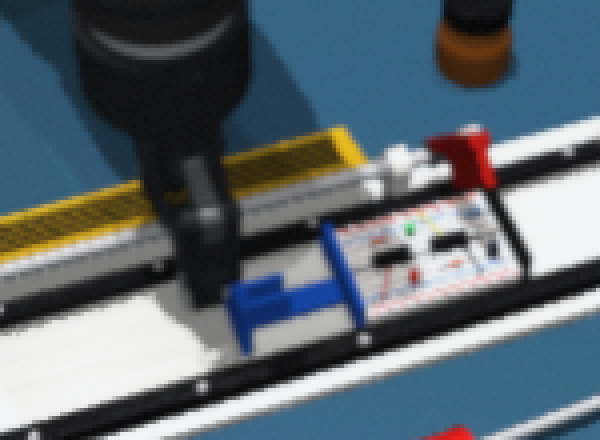

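The carrier is moving straight and its nose is passing under the raised blade, scene (310,245). The gate is steady.

Emit:
move_arm(rotation=[[0, 0, 0], [0, 0, 0], [0, 0, 0], [0, 0, 0], [0, 0, 0]], offset=[[9, 0, 0], [18, 0, 0], [27, 0, 0], [36, 0, 0], [45, 0, 0]], claw=[0.78, 0.78, 0.78, 0.78, 0.78])

```text
t: 5.15
tool_pos: [0.5181, 0.0682, 0.0202]
tcp_rot: [-3.141, -0.0, 1.363]
wrist_force: [-1.4, -2.5, 1.7]
width: 0.0664
finger_force: 2.0
```

Emit:
move_arm(rotation=[[0, 0, 0], [0, 0, 0], [0, 0, 0], [0, 0, 0]], offset=[[6, 0, 0], [12, 0, 0], [18, 0, 0], [22, 0, 0]], claw=[0.78, 0.78, 0.78, 0.78])

```text
t: 5.55
tool_pos: [0.5227, 0.0895, 0.0203]
tcp_rot: [-3.141, -0.0, 1.363]
wrist_force: [-1.9, -2.4, 2.5]
width: 0.0667
finger_force: 2.1
```

Emit:
move_arm(rotation=[[0, 0, 0], [0, 0, 0], [0, 0, 0]], offset=[[2, 0, 0], [4, 0, 0], [4, 0, 0]], claw=[0.78, 0.78, 0.78])

```text
t: 5.85
tool_pos: [0.5235, 0.0932, 0.0203]
tcp_rot: [-3.141, -0.001, 1.363]
wrist_force: [-2.1, -1.4, 2.8]
width: 0.0666
finger_force: 1.4
```

```bash
python3 -c "
from h import *
go(41,39,20);a=gate()"
```

```text
t 5.85 dock pos [34.2 38.  20.3] w 0.0666 F [-2.1 -1.4  2.8]
offset [ 6.8 -1.1  0.3] rot [-0. -0. -0.]
red rows 214 225 n 34
298 214 217; 300 214 224; 302 223 225;
```

Not at the stop yet, so I go on in small steps.

Emit:
move_arm(rotation=[[0, 0, 0], [0, 0, 0], [0, 0, 0]], offset=[[2, 0, 0], [4, 0, 0], [4, 0, 0]], claw=[0.78, 0.78, 0.78])

```text
t: 6.2
tool_pos: [0.5244, 0.097, 0.0203]
tcp_rot: [3.142, -0.0, 1.363]
wrist_force: [-1.8, -2.6, 2.3]
width: 0.0664
finger_force: 1.8
```

Emit:
move_arm(rotation=[[0, 0, 0], [0, 0, 0], [0, 0, 0]], offset=[[1, 0, 0], [2, 0, 0], [2, 0, 0]], claw=[0.78, 0.78, 0.78])

```text
t: 6.5
tool_pos: [0.5247, 0.0986, 0.0203]
tcp_rot: [3.142, 0.0, 1.363]
wrist_force: [-2.3, -4.3, 2.0]
width: 0.0665
finger_force: 2.5
```

```bash
python3 -c "
from h import *
go(41,39,20);a=gate();cv2.imwrite('pics/g3.png',cv2.resize(a[180:290,240:390],None,fx=4,fy=4,interpolation=3)[:,:,::-1])"
```

```text
t 6.5 dock pos [39.7 37.9 20.3] w 0.0665 F [-2.3 -4.3  2. ]
offset [ 1.3 -1.1  0.3] rot [ 0.   0.  -0.1]
red rows 214 225 n 35
298 214 217; 300 214 224; 302 222 225;
```

View pics/g3.png

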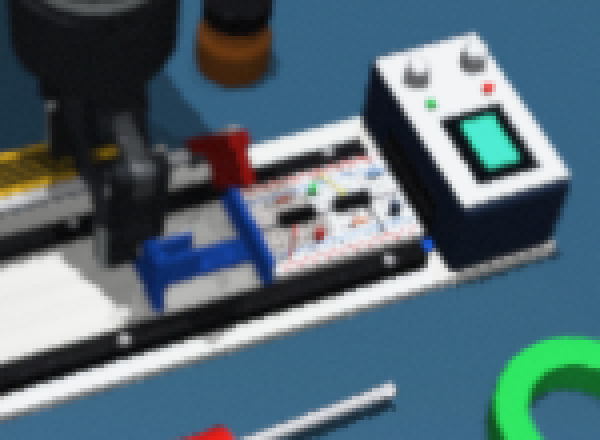

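The nose is almost at the head, crop (425,240). I push on until the force rises.

Emit:
move_arm(rotation=[[0, 0, 0], [0, 0, 0], [0, 0, 0]], offset=[[1, 0, 0], [2, 0, 0], [2, 0, 0]], claw=[0.78, 0.78, 0.78])

```text
t: 6.85
tool_pos: [0.5247, 0.0987, 0.0203]
tcp_rot: [3.141, 0.004, 1.361]
wrist_force: [-2.6, -8.3, 3.8]
width: 0.0666
finger_force: 4.9
```

Emit:
move_arm(rotation=[[0, 0, 0], [0, 0, 0], [0, 0, 0]], offset=[[1, 0, 0], [2, 0, 0], [2, 0, 0]], claw=[0.78, 0.78, 0.78])

```text
t: 7.15
tool_pos: [0.5247, 0.0988, 0.0203]
tcp_rot: [3.141, 0.008, 1.36]
wrist_force: [-3.5, -13.9, 6.6]
width: 0.0667
finger_force: 7.5
```

The tool has stopped and the force has risen to 14 N, so the carrier is home. I back off the tab, then let the bar up.

Emit:
move_arm(rotation=[[0, 0, 0], [0, 0, 0], [0, 0, 0], [0, 0, 0], [0, 0, 0]], offset=[[-3, 0, 0], [-7, 0, 0], [-12, 0, 0], [-16, 0, 0], [-16, 0, 0]], claw=[0.78, 0.78, 0.78, 0.78, 0.78])

```text
t: 7.65
tool_pos: [0.5228, 0.0871, 0.0206]
tcp_rot: [3.141, -0.001, 1.363]
wrist_force: [-0.8, 1.4, 2.8]
width: 0.0667
finger_force: 1.5
```

```bash
python3 -c "
from h import *
go(41,39,20);a=gate()
x0,y0,th=np.load('dock.npy')
cv2.imwrite('pics/g4.png',cv2.resize(a[180:290,240:390],None,fx=4,fy=4,interpolation=3)[:,:,::-1])"
```

```text
t 7.65 dock pos [28.  37.4 20.6] w 0.0667 F [-0.8  1.4  2.8]
offset [13.  -1.6  0.6] rot [ 0.1 -0.  -0.1]
red rows 214 225 n 35
298 214 217; 300 214 224; 302 223 225;
```

Emit:
move_arm(rotation=[[0, 0, 0], [0, 0, 0], [0, 0, 0], [0, 0, 0], [0, 0, 0]], offset=[[0, 0, -5], [0, 0, -10], [0, 0, -15], [0, 0, -20], [0, 0, -25]], claw=[0.78, 0.78, 0.78, 0.78, 0.78])

```text
t: 8.2
tool_pos: [0.5223, 0.087, 0.0458]
tcp_rot: [3.141, 0.0, 1.363]
wrist_force: [-0.1, 0.9, -0.9]
width: 0.0664
finger_force: 0.0
```

Emit:
move_arm(rotation=[[0, 0, 0], [0, 0, 0], [0, 0, 0], [0, 0, 0], [0, 0, 0]], offset=[[0, 0, -5], [0, 0, -10], [0, 0, -30], [0, 0, -60], [0, 0, -90]], claw=[0.78, 0.78, 0.78, 0.78, 0.78])

```text
t: 8.7
tool_pos: [0.5216, 0.0869, 0.1361]
tcp_rot: [-3.14, 0.001, 1.363]
wrist_force: [0.2, -0.2, -0.1]
width: 0.0666
finger_force: 0.0
```

Emit:
move_arm(rotation=[[0, 0, 0], [0, 0, 0], [0, 0, 0], [0, 0, 0], [0, 0, 0]], offset=[[-20, 0, -30], [-50, 0, -50], [-80, 0, -60], [-80, 0, -60], [-80, 0, -60]], claw=[0.78, 0.78, 0.78, 0.78, 0.78])

```text
t: 9.2
tool_pos: [0.5058, 0.0085, 0.1957]
tcp_rot: [3.141, -0.001, 1.361]
wrist_force: [0.1, -1.0, 0.1]
width: 0.0667
finger_force: 0.0
```

```bash
python3 -c "
from h import *
go(41,39,20);a=gate()
b=viewer.read_camera('side')
cv2.imwrite('pics/g5.png',np.hstack([cv2.resize(a[180:290,240:390],(390,286),interpolation=3),cv2.resize(b[150:300,160:365],(390,286),interpolation=3)])[:,:,::-1])"
```

```text
t 9.2 dock pos [-52.4  37.9 195.7] w 0.0667 F [ 0.1 -1.   0.1]
offset [ 93.3  -1.4 175.8] rot [ 0.  -0.  -0.1]
red rows 215 245 n 132
296 227 235; 298 232 239; 300 236 243; 302 239 245; 304 242 245;
```

View pics/g5.png

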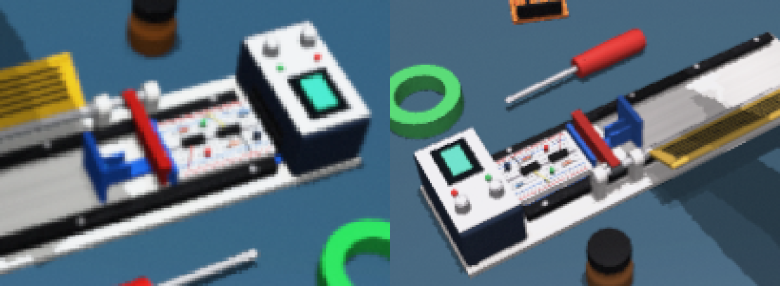

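Both views show the gate shut, with the blade at rows 215 to 245 as at the start. The carrier is home against the head and the hand is clear, so I hand in.

```bash
python3 -c "
from plant import job
print(job.job_done())"
```

```text
the job is handed in; nothing more can be done
None
```

I docked the carrier against the test head with the gate held open throughout; the gate then shut behind it, the hand ended clear, and I handed the job in at about 9 s (no verdict was returned).

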